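Close the board-rework fixture and log the board

ROBOT

A 6-joint arm with a two-finger parallel gripper is mounted at the origin on the work surface. World frame = base frame: x ahead of the robot, y to its left, z up, the work surface at z = 0. Lengths are in m, angles in rad, forces in N, time in s.
With the tool pointing down it reaches from about 0.3 to 0.75 m from the base axis. Payload 8.5 kg.
Tool frame: the origin (TCP) lies at the very end of the fingers, on their centre line; the grasp point (between the pads) lies 19 mm behind it (tcp_to_grasp is the x of the grasp point in the tool frame, in m); x points along the fingers, z is the direction in which the jaws open and shut, and the axes are right-handed (so a half turn about x gives the same grasp; the last joint's range is limited). The gripper opens to 85 mm and grips with 20 to 120 N. Pads are 22 mm wide; open, the fingers measure 114 mm over their backs; the gripper's body (76 mm by 85 mm) begins 54 mm behind the grasp point. The pads swing forward as they close: fully open they stand 13 mm farther back than shut.
Start: joints at [-1.327, 0.381, 1.297, -0, 1.464, -0.215], TCP at [0.244, -0.493, 0.231] pointing down, gripper open.
Joint ranges: [-3.11, 3.11], [-0.89, 2.33], [0.22, 2.48], [-1.42, 4.56], [0.17, 2.85], [-2.88, 2.88]. Speed limits (rad/s): [2.39, 2.39, 3.14, 3.14, 3.14, 3.14].

INTERFACE

Orientations are given as a rotation vector (axis times angle).
In Python, from bench import * gives the robot as it stands. The module is installed in compiled form; this text tells all that it offers.
- The arm moves only by the tool step_arm, never from a script. Its argument "series" is a list of rows, each an object of numbers: "x", "y", "z": the shift along the tool's x, y, z in mm; "yaw": the turn about the tool's x in degrees. A call has 1 to 12 rows; each row is the pose to reach, as a shift and turn from the pose commanded when the call began, along the tool's axes at that moment; what a row does not reach only later rows make up. A row lasts 1/10 s, in which the tool goes at most 50 mm and 8.59 degrees, less where a joint would pass 70% of its speed; a pose out of reach is approached as far as the arm can. A call with a gripper value outside its range is refused whole. "claw" is the finger opening in mm, from 0 to 85.4, set as the call begins (left out, the last holds). The fingers move at their own pace and stop on an object; "squeeze" is the grip in N (left out, the last holds). Time passes only in rows, so rows that repeat a pose let the fingers close. It gives the time, the measured TCP pose, the force and the opening at its end, in the units of the state.
- get_state(): the state, without advancing time (a new reading comes with each control period).
- capture(name): name is "scene" or "top" or "wrist"; returns (picture, depth): 420x560x3 uint8, blue, green, red; 420x560 float32, m along the optical axis (not along the pixel's ray), 0 where there is no reading.
- calibration(name): a dict with "fx", "fy", "cx", "cy" (pixels), "extrinsics" (4x4, takes a point from camera to world coordinates); the wrist camera has in their place "hand_eye" (4x4, takes a point from camera to tool coordinates, whose origin is the TCP and whose axes are the tool frame's). Camera axes: x right, y up, looking along -z (the intrinsics and any distortion apply to the point x, -y, -z); pixel columns grow to the right and rows downward; lengths in m; the calibration is good to about 2 mm. A picture is of the moment at which its call begins: read the wrist's pose just before it. calibration takes no time and is no camera call.
- hand_in(): hands the job in, once; it reports no verdict.
The state is a dict: "clock": time; "joint_pos": joint angles; "dq": joint speeds; "effort": joint torques, N m; "position": TCP position; "ee_rot": TCP orientation; "contact_force": force on the tool from outside, world axes, zero at the start; "ft_torque": the same for the moment, N m; "grip_width": finger opening in m.
Only numpy, scipy, OpenCV 4.12 (cv2) and the standard library are available. Lean on these libraries where they do the work, as an engineer would, in place of code of your own. Each camera call takes 0.05 s, during which the arm holds its last target.

TASK

Take the hold-down plate by its handle and lower it gently (not dropping it) over the fixture's two pins, big hole over the thick pin, until it lies flush on both rails, and let go of it. Then lift the code reader out of its stand, hold it upright and still for two seconds with its window about 8 cm above the label on the circuit board, and put it back upright, fully down in its stand. Leave everything else on the bench where it is.

Things in the scene. Friction and masses are not known exactly. Their poses are not given: they have to be found in the camera images.
- plate_center (a point): Loose hold-down plate, aluminium, 200 x 110 x 10 mm, 0.3 to 0.55 kg, flat on the bench. Point: middle of the plate, 35 mm above its underside, inside its upright black bar handle. x: along the 200 mm, big hole towards small hole; z up. Handle 16 mm thick (x), 70 mm long (y), top 70 mm above the underside; grip it from above across the 16 mm, fingers closing along x.
- plate_window (a point): Centre, at the underside, of the plate's rectangular through window (44 mm along x by 60 mm) on the big-hole side, 40 mm from the plate's middle. A second, equal window lies 40 mm to the other side; the handle stands on the bridge between them.
- big_hole (a point): Centre of the plate's big round through hole (18.5 mm diameter), at the plate's underside, 82 mm from the plate's middle on its -x side, 35 mm below plate_center. Goes over the thick pin.
- small_hole (a point): Centre of the plate's small round through hole (12.5 mm diameter), at the plate's underside, 82 mm from the middle on the +x side. Goes over the thin pin.
- fixture_seat (a point): Fixture, fixed: black base 220 x 130 x 34 mm, an aluminium rail (36 mm wide, 120 mm long in y) across each end, a green circuit board between. Point: centre of the fixture at the rails' top height, 44 mm above the bench; the plate's underside must come to this height. x: from thick pin to thin pin; z up. Seated, the plate's axes agree with these.
- thick_pin (a point): Tip of the thick steel locating pin (16 mm diameter), on the rail at the fixture's -x end, 82 mm from the middle. It stands 20 mm above the rail, the upper 10 mm tapering to 7 mm diameter at the tip.
- thin_pin (a point): Tip of the thin steel locating pin (10 mm diameter), on the rail at the fixture's +x end, 82 mm from the middle. Also 20 mm tall, the upper 10 mm tapering to 1 mm.
- label (a point): Centre of the white square code label (26 mm) on the circuit board's flat metal shield, facing up, 40 mm from the fixture's middle on the thick-pin side, 3 mm below the rails' tops. With the plate seated it shows through the window on the big-hole side.
- reader_center (a point): Loose code reader, an upright wand 155 mm tall (0.13 to 0.21 kg) in its stand. Point: its centre, 77.5 mm above its foot; z up along the wand. Grey head 40 x 40 mm from 0 to 46 mm above the foot; white square handle 28 x 28 mm from 56 to 155 mm, faces along x and y (button on -x), gripped from above across either pair of faces near the top.
- reader_window (a point): Centre of the reader's dark window, in its flat foot; the reader looks out of it along its -z, so held upright it looks straight down.
- stand_floor (a point): The reader's stand, fixed to the bench: a square pocket, 56 x 56 mm inside, open at the top, walls 4 mm, rim 55 mm above the bench, on a 100 x 100 x 10 mm dark foot. This point is the centre of the pocket's floor, 10 mm above the bench; the reader's foot stands on it. x and y run parallel to the pocket's walls.
- screwdriver_grip (a point): A loose screwdriver, 180 mm long, lying on the bench beyond the fixture; this point is at its handle. To be left alone.
- swab_cup: A loose clear cup of wooden swabs, 68 mm wide and 105 mm tall with the swabs; origin at its underside. To be left alone.
- carton: A loose plain cardboard carton 90 x 120 x 45 mm; origin at the centre of its underside. To be left alone.
- tape_roll: A loose roll of yellow tape, 80 mm outside diameter, 20 mm tall, lying flat; origin at the centre of its underside. To be left alone.
- brush_grip (a point): A loose brush, 170 mm long, lying on the bench; this point is at its handle. To be left alone.
There are look-alikes about, which are no part of the job. What is shaped like the part that bears stand_floor but red is not meant.

How it is judged:
On the way, in this order (a step that is already met when the one before it is completed fails the run):
1. the plate lies flush on both rails over the right pins, released (horizontal distance between big_hole and thick_pin below 0.0035 m and horizontal distance between small_hole and thin_pin below 0.0035 m and z of each of big_hole, small_hole in the frame of fixture_seat below 0.002 m and angle between plate_center's own z axis and vertical below 0.03 rad and contact force between the fingers and plate below 0.3 N), for 0.2 s.
2. the reader is held upright and still, its window 40 to 130 mm above the label and within 15 mm of it sideways, for 1 s, with the plate still seated (horizontal distance between big_hole and thick_pin below 0.0035 m and horizontal distance between small_hole and thin_pin below 0.0035 m and z of each of big_hole, small_hole in the frame of fixture_seat below 0.002 m and horizontal distance between reader_window and label below 0.015 m and z of reader_window in the frame of label between 0.04 and 0.13 m and angle between reader_center's own z axis and vertical below 0.2 rad and linear speed of reader below 0.03 m/s and angular speed of reader below 0.3 rad/s), for 1 s.
At the end, for the whole second after the job is handed in: The plate lies flush on both rails (both holes within 2 mm of the rails' height and 3.5 mm of their own pins, tilt under 0.03 rad) and the reader stands in its stand (foot within 5 mm of the pocket floor's height and 14 mm of its centre, tilt under 0.1 rad), both at rest and released (horizontal distance between big_hole and thick_pin below 0.0035 m and horizontal distance between small_hole and thin_pin below 0.0035 m and z of each of big_hole, small_hole in the frame of fixture_seat below 0.002 m and angle between plate_center's own z axis and vertical below 0.03 rad and horizontal distance between reader_window and stand_floor below 0.014 m and z of reader_window in the frame of stand_floor below 0.005 m and angle between reader_center's own z axis and vertical below 0.1 rad and linear speed of each of reader, plate below 0.02 m/s); the robot touches nothing.
It fails at once if the plate comes down onto the fixture faster than 0.35 m/s (dropped) (horizontal distance between plate_center and fixture_seat below 0.04 m and z of plate_center in the frame of fixture_seat below 0.075 m and linear speed of plate above 0.35 m/s).
It fails at once if another loose thing on the bench is moved by more than 30 mm (distance of any of screwdriver_grip, swab_cup, carton, tape_roll, brush_grip from where it was at the start of the episode above 0.03 m).
It also fails if it takes over 72 s, if anything falls off the work surface, if the arm or the gripper's body presses on something with over 40 N, if the wrist force passes 120 N, or if a joint passes its speed limit or range.

## Working session

There is one attempt and no reset: what is moved stays moved. The work goes in short steps, Python scripts to look and compute and a tool call to move; the robot and the scene stay as the last step left them, time stands still between calls to the robot, and variables do not carry over. Pictures are saved under pics/ and viewed, and the job is handed in when it is done.

Besides the shell and the picture viewer there is one more tool, called after "Request:" as name(argument=value, ...), one argument or row to a line, values as JSON. step_arm: Moves the arm, as the interface text tells. Its arguments: {"type":"object","properties":{"series":{"type":"array"},"claw":{"type":"number"},"squeeze":{"type":"number"}},"required":["series"]}

```bash
mkdir -p pics
cat > h.py <<'E'
from bench import *
import numpy as np, cv2
from scipy.spatial.transform import Rotation as R
def snap(n,tag):
    s=get_state(); p,d=capture(n); cv2.imwrite(f'pics/{tag}.png',p); np.savez(f'{tag}.npz',p=p,d=d,pos=s['position'],rot=s['ee_rot'],n=n)
def T(n,z):
    c=calibration(n)
    if n!='wrist': return c,np.array(c['extrinsics'])
    t=np.eye(4); t[:3,:3]=R.from_rotvec(z['rot']).as_matrix(); t[:3,3]=z['pos']
    return c,t@np.array(c['hand_eye'])
def cloud(tag):
    z=np.load(tag+'.npz'); n=str(z['n']); c,M=T(n,z); d=z['d']
    v,u=np.mgrid[:d.shape[0],:d.shape[1]]
    P=np.stack([(u-c['cx'])/c['fx']*d,-(v-c['cy'])/c['fy']*d,-d],-1)
    W=P@M[:3,:3].T+M[:3,3]; W[d==0]=np.nan
    return z['p'],W
def ray(tag,u,v,h):
    "intersect pixel ray with plane z=h"
    z=np.load(tag+'.npz'); n=str(z['n']); c,M=T(n,z)
    r=M[:3,:3]@np.array([(u-c['cx'])/c['fx'],-(v-c['cy'])/c['fy'],-1]); o=M[:3,3]
    return o+r*(h-o[2])/r[2]
E
python3 - <<'E'
from h import *
print(get_state()); snap('top','top0'); snap('scene','scene0')
for n in('top','scene','wrist'): print(calibration(n))
E
```

```text
{'clock': 0.0, 'joint_pos': array([-1.32731820e+00,  3.81183691e-01,  1.29825838e+00,  3.51707437e-05,
        1.46360744e+00, -2.15292016e-01]), 'dq': array([-0.00114921,  0.00144345,  0.00047214,  0.00134693, -0.00222598,
       -0.00048799]), 'effort': array([-6.89846838e-04, -4.48468602e+01, -2.31279624e+01, -2.30844380e-04,
        4.81683572e-03, -2.90517801e-05]), 'position': array([ 0.24350279, -0.49283198,  0.23071919]), 'ee_rot': array([ 0.86597168,  1.39301862, -0.86426603]), 'contact_force': array([-0.93128855, -0.28179648,  0.02704699]), 'ft_torque': array([ 0.04086928, -0.0094396 ,  0.03484634]), 'grip_width': 0.08523254895149025}
{'fx': 444.67251253056827, 'fy': 444.67251253056827, 'cx': 277.8390750000524, 'cy': 208.67543563366962, 'extrinsics': array([[ 5.55022136e-03,  9.93815392e-01, -1.10906091e-01,
         4.42684469e-01],
       [-9.99983131e-01,  5.70592130e-03,  1.08654696e-03,
         4.08645483e-02],
       [ 1.71264851e-03,  1.10898189e-01,  9.93830297e-01,
         1.19706794e+00],
       [ 0.00000000e+00,  0.00000000e+00,  0.00000000e+00,
         1.0000
[... 225 characters left out ...]
7158725e-01,  5.60192117e-01, -6.03751416e-01,
        -6.87655695e-01],
       [-1.52661562e-04,  7.33127801e-01,  6.80090879e-01,
         9.12299393e-01],
       [ 0.00000000e+00,  0.00000000e+00,  0.00000000e+00,
         1.00000000e+00]])}
{'fx': 337.9572221738189, 'fy': 337.9572221738189, 'cx': 283.34439861648815, 'cy': 206.7511180323064, 'hand_eye': array([[ 4.16688820e-04,  2.69646549e-01, -9.62959275e-01,
        -1.41921568e-01],
       [-3.26699663e-04,  9.62959344e-01,  2.69646427e-01,
         6.86668519e-02],
       [ 9.99999860e-01,  2.02239819e-04,  4.89347830e-04,
        -1.43702983e-04],
       [ 0.00000000e+00,  0.00000000e+00,  0.00000000e+00,
         1.00000000e+00]])}
```

View pics/top0.png

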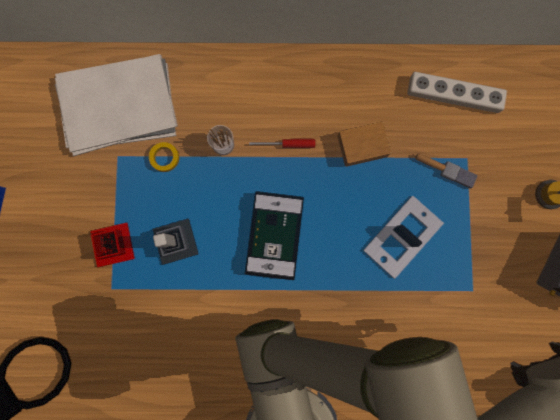

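View pics/scene0.png

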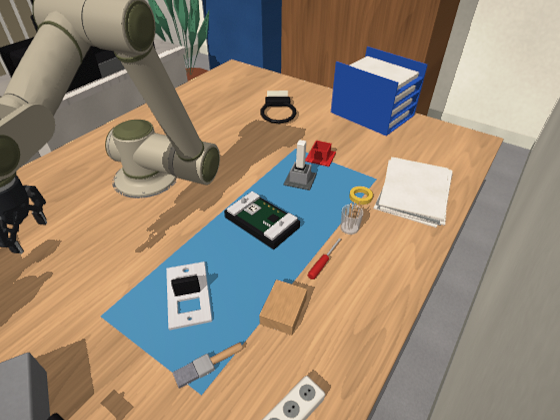

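The top view shows the plate at about (404,237), the fixture at (275,236), the dark stand with the reader at (175,241), and the red look-alike at (112,245). I'll enlarge each one.

Run:
```python
from h import *
p=cv2.imread('pics/top0.png')
a=cv2.resize(p[185:285,355:455],None,fx=4,fy=4,interpolation=cv2.INTER_CUBIC)
b=cv2.resize(p[185:285,225:325],None,fx=4,fy=4,interpolation=cv2.INTER_CUBIC)
cv2.imwrite('pics/c1.png',np.hstack([a,b]))
b=cv2.resize(p[200:280,130:210],None,fx=6,fy=6,interpolation=cv2.INTER_CUBIC)
cv2.imwrite('pics/c2.png',b)
```

```text
(no output)
```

View pics/c1.png

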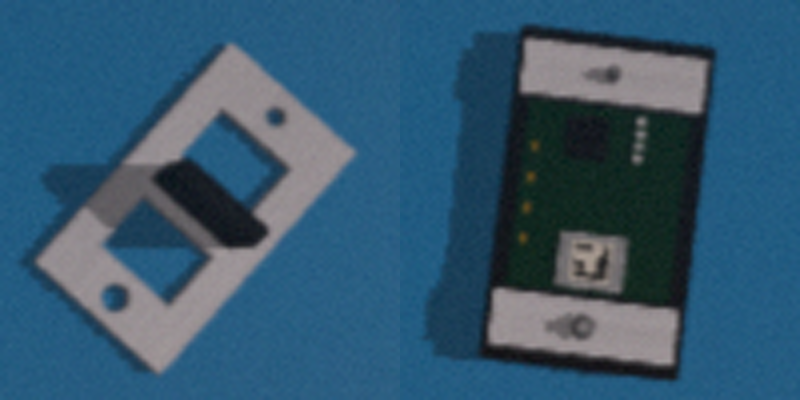

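View pics/c2.png

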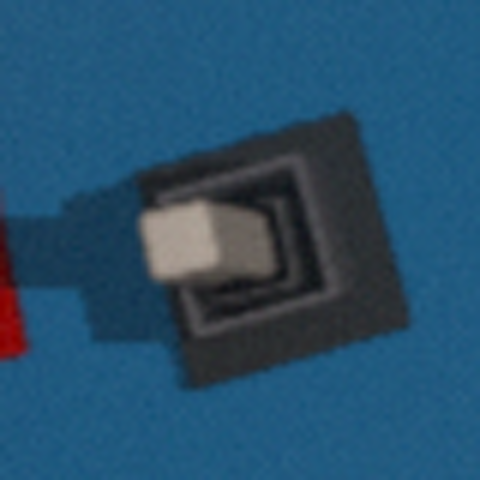

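The plate's big hole is at crop (115,298) and the small one at (277,117). On the fixture, the thick pin is at (185,326), the thin pin at (212,73) and the label at about (189,260). The reader's top is at crop2 (180,243).

Run:
```python
from h import *
def q(x,y,ox,oy,s,h): return ray('top0',ox+(x+.5)/s-.5,oy+(y+.5)/s-.5,h)[:2]
P={}
P['big']=q(115,298,355,185,4,.008);P['small']=q(277,117,355,185,4,.008)
for i,c in enumerate([(230,43),(357,153),(160,374),(35,262)]): P['pc%d'%i]=q(*c,355,185,4,.008)
P['thick']=q(185,326,225,185,4,.064);P['thin']=q(212,73,225,185,4,.064);P['label']=q(190,261,225,185,4,.041)
for i,c in enumerate([(123,38),(312,52),(280,367),(87,347)]): P['rail%d'%i]=q(*c,225,185,4,.044)
for i,c in enumerate([(148,210),(205,198),(219,270),(155,283)]): P['rd%d'%i]=q(*c,130,200,6,.165)
for i,c in enumerate([(157,190),(305,153),(343,290),(200,337)]): P['rim%d'%i]=q(*c,130,200,6,.055)
for k,v in P.items(): print(k,v.round(4))
for pre in('pc','rail','rd','rim'): print(pre,np.mean([P[pre+str(i)] for i in range(4)],0).round(4))
def an(a,b): d=b-a; return np.hypot(*d).round(4),np.degrees(np.arctan2(d[1],d[0])).round(2),((a+b)/2).round(4)
print(an(P['big'],P['small']),an(P['thick'],P['thin']))
for pre in('pc','rail','rd','rim'):
  print(pre,[an(P[pre+str(i)],P[pre+str((i+1)%4)])[:2] for i in range(4)])
p,W=cloud('top0')
# depth check
for n,(u,v) in dict(platehandle=(408,236),plate=(395,262),table=(330,260),railN=(265,268),railF=(290,205),rdtop=(160,240)).items(): print(n,W[v,u].round(4))
s=get_state(); print(R.from_rotvec(s['ee_rot']).as_matrix().round(3))
```

```text
big [ 0.4421 -0.2417]
small [ 0.5636 -0.3531]
pc0 [ 0.6136 -0.3229]
pc1 [ 0.5396 -0.4061]
pc2 [ 0.3923 -0.2704]
pc3 [ 0.4656 -0.1889]
thick [0.4229 0.0564]
thin [0.5841 0.0403]
label [0.4643 0.0538]
rail0 [0.6094 0.0986]
rail1 [ 0.6008 -0.0251]
rail2 [ 0.3968 -0.0044]
rail3 [0.4089 0.1195]
rd0 [0.4958 0.326 ]
rd1 [0.5005 0.3042]
rd2 [0.4728 0.2978]
rd3 [0.4677 0.3223]
rim0 [0.51   0.3529]
rim1 [0.5262 0.29  ]
rim2 [0.4678 0.2721]
rim3 [0.4475 0.3323]
pc [ 0.5028 -0.2971]
rail [0.504  0.0472]
rd [0.4842 0.3126]
rim [0.4879 0.3118]
(np.float64(0.1649), np.float64(-42.53), array([ 0.5028, -0.2974])) (np.float64(0.162), np.float64(-5.72), array([0.5035, 0.0483]))
pc [(np.float64(0.1113), np.float64(-131.67)), (np.float64(0.2003), np.float64(137.37)), (np.float64(0.1097), np.float64(48.04)), (np.float64(0.1997), np.float64(-42.16))]
rail [(np.float64(0.124), np.float64(-93.94)), (np.float64(0.205), np.float64(174.22)), (np.float64(0.1245), np.float64(84.46)), (np.float64(0.2016), np.float64(-5.95))]
rd [(np.float64(0.0224), np.float64(-77.71)), (np.float64(0.0284), np.float64(-167.12)), (np.float64(0.025), np.float64(101.84)), (np.float64(0.0283), np.float64(7.54))]
rim [(np.float64(0.0649), np.float64(-75.52)), (np.float64(0.0611), np.float64(-162.93)), (np.float64(0.0636), np.float64(108.59)), (np.float64(0.0658), np.float64(18.2))]
platehandle [ 0.5006 -0.2902  0.0715]
plate [ 0.4347 -0.2711  0.0131]
table [ 0.4389 -0.1005  0.0021]
railN [0.4178 0.0717 0.0463]
railF [0.5807 0.008  0.048 ]
rdtop [0.4834 0.3129 0.1627]
[[-0.     0.897  0.443]
 [ 0.001  0.443 -0.897]
 [-1.     0.    -0.001]]
```

Request:
step_arm(
  series=[
    {"x":10,"y":48,"z":-9,"yaw":-4},
    {"x":20,"y":96,"z":-18,"yaw":-8},
    {"x":30,"y":142,"z":-27,"yaw":-12},
    {"x":40,"y":188,"z":-36,"yaw":-16},
    {"x":50,"y":234,"z":-45,"yaw":-20},
    {"x":60,"y":280,"z":-54,"yaw":-21.3},
    {"x":60,"y":319,"z":-60,"yaw":-21.3},
    {"x":60,"y":319,"z":-60,"yaw":-21.3},
    {"x":60,"y":319,"z":-60,"yaw":-21.3},
  ],
)

```text
clock: 1.0
position: [0.5032, -0.2975, 0.1709]
ee_rot: [0.578, 1.493, -0.578]
contact_force: [-0.1, -0.3, -0.4]
grip_width: 0.0851
```

Run:
```python
from h import *
s=get_state();print(s['clock'],s['position'],s['dq'].round(4),R.from_rotvec(s['ee_rot']).as_matrix().round(4)); snap('wrist','w1')
```

```text
1.0 [ 0.50318881 -0.29750622  0.17086085] [-0.0397 -0.0116  0.0082 -0.0016 -0.0002 -0.0054] [[-9.000e-04  6.733e-01  7.394e-01]
 [ 4.000e-04  7.394e-01 -6.733e-01]
 [-1.000e+00 -3.000e-04 -9.000e-04]]
```

View pics/w1.png

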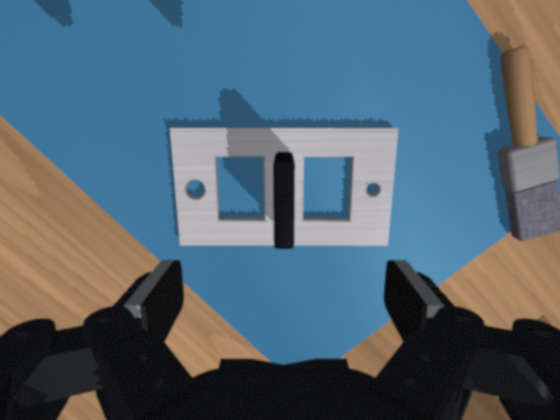

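The wrist view shows the plate squarely across the jaws. Its corners are at (170,128), (398,128), (389,246) and (180,246), the holes at (195,189) and (373,189), and the handle top spans (274–293, 152–~247).

Run:
```python
from h import *
f=lambda u,v,h=.01: ray('w1',u,v,h)[:2]
C=[f(170,128),f(398,128),f(389,246),f(180,246)]; b,s=f(195,189),f(373,189)
print(np.mean(C,0),b,s,(b+s)/2,np.hypot(*(s-b)),np.degrees(np.arctan2(*(s-b)[::-1])))
for i in range(4):
  d=C[(i+1)%4]-C[i]; print(np.hypot(*d),np.degrees(np.arctan2(d[1],d[0])))
print(f(284,152,.07),f(284,247,.07))
st=get_state(); M=R.from_rotvec(st['ee_rot']).as_matrix()
c=(b+s)/2; print(M.T@(np.r_[c,.03]-st['position']))
```

```text
[ 0.50357631 -0.29782191] [ 0.44360546 -0.24215105] [ 0.56427667 -0.35202669] [ 0.50394106 -0.29708887] 0.16319987218052381 -42.31902899142637
0.19912073569215613 -42.33463915736361
0.11057338333444121 -131.57831398449835
0.20097916558941709 137.69703220241018
0.11067556356056385 47.45888820732984
[ 0.53119762 -0.267161  ] [ 0.48217394 -0.32102129]
[0.14105442 0.00178807 0.00032911]
```

Request:
step_arm(
  series=[
    {"y":36,"z":-33,"yaw":-6},
    {"y":72,"z":-66,"yaw":-12},
    {"y":108,"z":-98,"yaw":-18},
    {"y":144,"z":-131,"yaw":-24},
    {"y":180,"z":-164,"yaw":-30},
    {"y":216,"z":-197,"yaw":-36},
    {"y":255,"z":-232,"yaw":-36.5},
    {"y":255,"z":-232,"yaw":-36.5},
    {"y":255,"z":-232,"yaw":-36.5},
    {"y":255,"z":-232,"yaw":-36.5},
  ],
)

```text
validation failed for argument at $.se...
```

Run:
```python
from h import *
s=get_state();print(s['clock'],s['position'],s['dq'].round(4),R.from_rotvec(s['ee_rot']).as_matrix().round(4)); snap('wrist','w2')
```

```text
1.05 [ 0.50259317 -0.29821724  0.17105518] [-0.0227 -0.0087  0.0031  0.0011 -0.0011 -0.    ] [[-7.000e-04  6.744e-01  7.384e-01]
 [ 2.000e-04  7.384e-01 -6.744e-01]
 [-1.000e+00 -3.000e-04 -7.000e-04]]
```

View pics/w2.png

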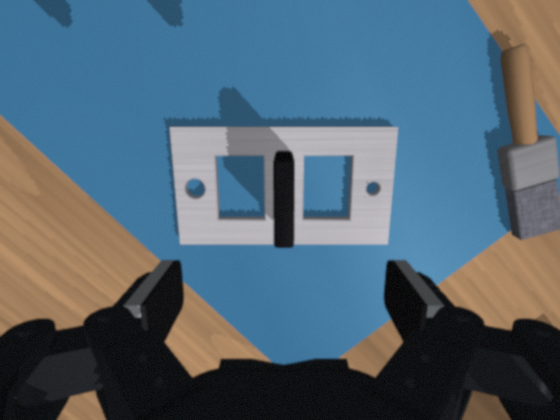

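The move was refused, most likely because x was missing, so the view is unchanged. I'll resend it with every field filled in.

Request:
step_arm(
  series=[
    {"x":0,"y":36,"z":-33,"yaw":-6},
    {"x":0,"y":72,"z":-66,"yaw":-12},
    {"x":0,"y":108,"z":-98,"yaw":-18},
    {"x":0,"y":144,"z":-131,"yaw":-24},
    {"x":0,"y":180,"z":-164,"yaw":-30},
    {"x":0,"y":216,"z":-197,"yaw":-36},
    {"x":0,"y":255,"z":-232,"yaw":-36.5},
    {"x":0,"y":255,"z":-232,"yaw":-36.5},
    {"x":0,"y":255,"z":-232,"yaw":-36.5},
    {"x":0,"y":255,"z":-232,"yaw":-36.5},
  ],
)

```text
clock: 2.1
position: [0.5038, 0.0451, 0.1714]
ee_rot: [0.082, 1.569, -0.083]
contact_force: [-0.4, -0.9, -0.3]
grip_width: 0.0853
```

Run:
```python
from h import *
s=get_state();print(s['clock'],s['position'],s['dq'].round(4),R.from_rotvec(s['ee_rot']).as_matrix().round(4)); snap('wrist','w3')
p=cv2.imread('pics/w3.png'); cv2.imwrite('pics/w3b.png',cv2.resize(p[40:300,140:420],None,fx=2.8,fy=2.2,interpolation=cv2.INTER_CUBIC))
```

```text
2.1 [0.50379317 0.04512554 0.17140285] [-0.0113  0.0024 -0.0009  0.0018  0.0024  0.0028] [[ 2.000e-04  1.051e-01  9.945e-01]
 [-4.000e-04  9.945e-01 -1.051e-01]
 [-1.000e+00 -4.000e-04  2.000e-04]]
```

View pics/w3.png

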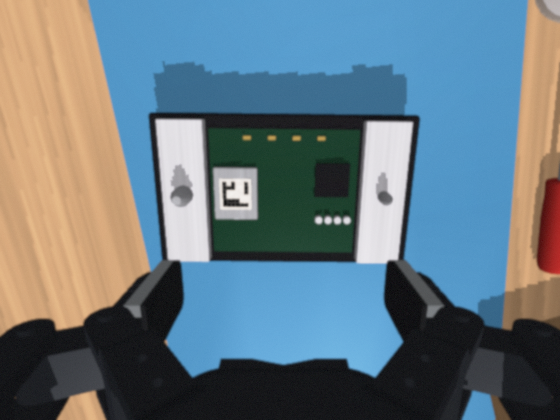

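View pics/w3b.png

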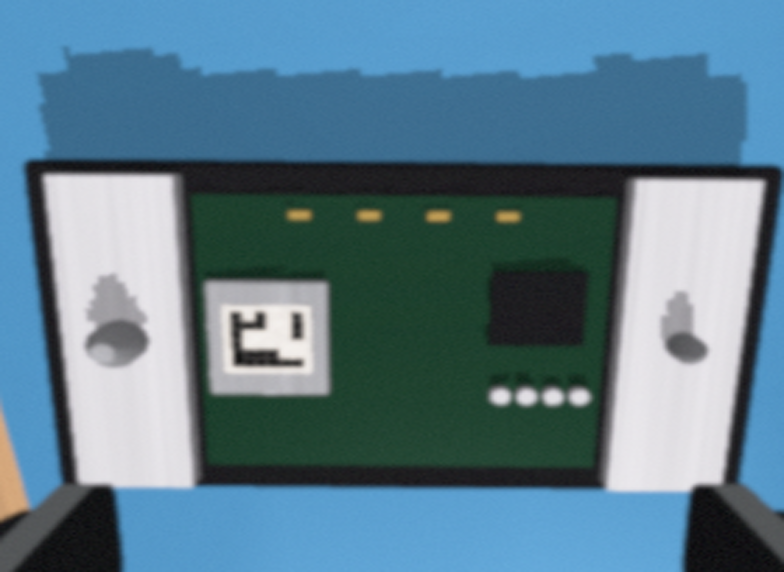

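The fixture shows rail corners at crop (42,174), (767,180), (728,490) and (75,486). The thick pin's tip is at (103,352) and the label's centre at (267,339).

Run:
```python
from h import *
f=lambda x,y,h=.044: ray('w3',140+(x+.5)/2.8-.5,40+(y+.5)/2.2-.5,h)[:2]
C=[f(42,174),f(767,180),f(728,490),f(75,486)]
print(np.mean(C,0))
for i in range(4):
  d=C[(i+1)%4]-C[i]; print(np.hypot(*d),np.degrees(np.arctan2(d[1],d[0])))
L=f(267,339,.041); print('label',L,'thick',f(103,352,.064),'thin',f(694,356,.064))
a=np.radians(-5.8); print('seat from label',L+.04*np.array([np.cos(a),np.sin(a)]))
```

```text
[0.5045785  0.04837025]
0.19993282490094916 -6.636451575987765
0.11853466160337492 -95.94234057807826
0.2021429840037638 173.4761193642234
0.118925637896772 82.99073942888585
label [0.46457056 0.05284094] thick [0.42348816 0.05806667] thin [0.58330496 0.03970463]
seat from label [0.50436579 0.04879869]
```

Request:
step_arm(
  series=[
    {"x":0,"y":-48,"z":5,"yaw":5},
    {"x":0,"y":-96,"z":10,"yaw":10},
    {"x":0,"y":-144,"z":15,"yaw":15},
    {"x":0,"y":-192,"z":20,"yaw":20},
    {"x":0,"y":-240,"z":25,"yaw":26},
    {"x":10,"y":-288,"z":30,"yaw":32},
    {"x":25,"y":-330,"z":35,"yaw":36.3},
    {"x":40,"y":-342.4,"z":36.2,"yaw":36.3},
    {"x":60,"y":-342.4,"z":36.2,"yaw":36.3},
    {"x":60,"y":-342.4,"z":36.2,"yaw":36.3},
    {"x":60,"y":-342.4,"z":36.2,"yaw":36.3},
  ],
)

```text
clock: 3.25
position: [0.5041, -0.2977, 0.1116]
ee_rot: [0.577, 1.493, -0.576]
contact_force: [1.0, -0.3, -0.0]
grip_width: 0.0855
```

Run:
```python
from h import *
s=get_state();print(s['clock'],s['position'],s['dq'].round(4),R.from_rotvec(s['ee_rot']).as_matrix().round(4)); snap('wrist','w4')
```

```text
3.25 [ 0.50410544 -0.29769771  0.11155025] [ 0.0128 -0.0223 -0.0191 -0.0006  0.0002  0.0018] [[-4.000e-04  6.720e-01  7.406e-01]
 [ 4.000e-04  7.406e-01 -6.720e-01]
 [-1.000e+00  1.000e-04 -6.000e-04]]
```

View pics/w4.png

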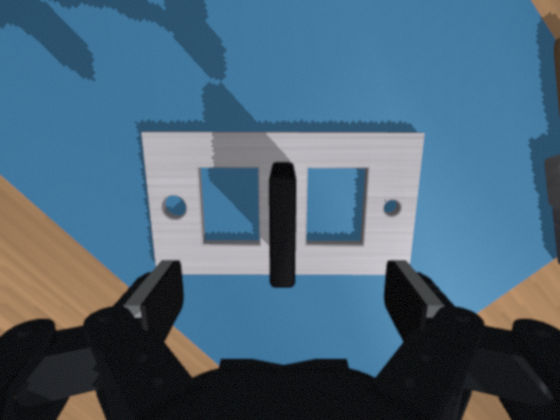

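Seen from here the plate is centred in the jaws, with the holes at (175,207) and (392,207) and the handle at column 283. I'll descend and grip.

Request:
step_arm(
  series=[
    {"x":20,"y":0,"z":0,"yaw":0},
    {"x":40,"y":0,"z":0,"yaw":0},
    {"x":60,"y":0,"z":0,"yaw":0},
    {"x":76,"y":0,"z":0,"yaw":0},
    {"x":80,"y":0,"z":0,"yaw":0},
    {"x":80,"y":0,"z":0,"yaw":0},
    {"x":80,"y":0,"z":0,"yaw":0},
    {"x":80,"y":0,"z":0,"yaw":0},
  ],
)

```text
clock: 4.1
position: [0.5049, -0.2979, 0.0325]
ee_rot: [0.575, 1.491, -0.576]
contact_force: [0.1, -0.0, -0.4]
grip_width: 0.0853
```

Request:
step_arm(
  series=[
    {"x":0,"y":0,"z":0,"yaw":0},
    {"x":0,"y":0,"z":0,"yaw":0},
    {"x":0,"y":0,"z":0,"yaw":0},
    {"x":0,"y":0,"z":0,"yaw":0},
    {"x":0,"y":0,"z":0,"yaw":0},
    {"x":0,"y":0,"z":0,"yaw":0},
    {"x":0,"y":0,"z":0,"yaw":0},
    {"x":0,"y":0,"z":0,"yaw":0},
    {"x":0,"y":0,"z":0,"yaw":0},
    {"x":0,"y":0,"z":0,"yaw":0},
  ],
  claw=5,
  squeeze=50,
)

```text
clock: 5.1
position: [0.5045, -0.2976, 0.0314]
ee_rot: [0.576, 1.493, -0.576]
contact_force: [-0.5, 0.4, 3.9]
grip_width: 0.0153
```

Gripped at 15.3 mm. Lifting and looking.

Request:
step_arm(
  series=[
    {"x":-10,"y":0,"z":0,"yaw":0},
    {"x":-30,"y":0,"z":0,"yaw":0},
    {"x":-55,"y":0,"z":0,"yaw":0},
    {"x":-80,"y":0,"z":0,"yaw":0},
    {"x":-95,"y":0,"z":0,"yaw":0},
    {"x":-100,"y":0,"z":0,"yaw":0},
    {"x":-100,"y":0,"z":0,"yaw":0},
    {"x":-100,"y":0,"z":0,"yaw":0},
    {"x":-100,"y":0,"z":0,"yaw":0},
  ],
)

```text
clock: 6.0
position: [0.5041, -0.2973, 0.1302]
ee_rot: [0.577, 1.495, -0.576]
contact_force: [0.0, 0.2, -5.0]
grip_width: 0.0153
```

Run:
```python
from h import *
s=get_state();print(s['clock'],s['position'],s['contact_force'],s['ft_torque'],s['grip_width'],s['dq'].round(4)); M=R.from_rotvec(s['ee_rot']).as_matrix();print(M.round(4)); snap('wrist','w5')
print(M.T@(np.array([.5044,.0485,s['position'][2]])-s['position']))
```

```text
6.0 [ 0.50406327 -0.2972632   0.13017811] [ 0.03773534  0.20410996 -4.97074474] [0.07872236 0.00153976 0.00476254] 0.015303616596826792 [ 0.0013 -0.0021 -0.0053  0.0006  0.0025 -0.0018]
[[-0.0017  0.6719  0.7407]
 [ 0.0015  0.7407 -0.6719]
 [-1.     -0.     -0.0023]]
[ 0.00052821  0.25631768 -0.23206308]
```

View pics/w5.png

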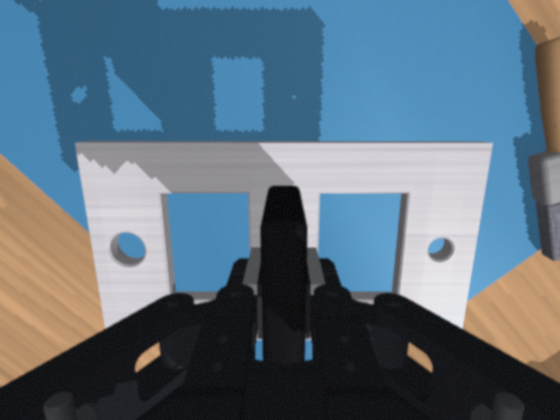

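The held plate has its holes at about (128,249) and (441,249) and its front edge from (77,143) to (491,143). Next I work out where the plate sits in the tool.

Run:
```python
from h import *
c=calibration('wrist');H=np.array(c['hand_eye'])
def tf(u,v,x):
    r=H[:3,:3]@np.array([(u-c['cx'])/c['fx'],-(v-c['cy'])/c['fy'],-1]);o=H[:3,3]
    return (o+r*(x-o[0])/r[0])[1:]
for x in(.0205,):
  b,s=tf(128,248,x),tf(441,248,x);e0,e1=tf(77,143,x),tf(491,143,x)
  print('holes',b,s,(b+s)/2,np.hypot(*(s-b)),'edge',e0,e1,np.hypot(*(e1-e0)))
```

```text
holes [ 0.0011095  -0.08035106] [0.00109828 0.08137679] [0.00110389 0.00051286] 0.1617278518547798 edge [ 0.0546439  -0.09789338] [0.05459031 0.09835789] 0.19625127346881088
```

Request:
step_arm(
  series=[
    {"x":0,"y":15,"z":-13,"yaw":-2},
    {"x":0,"y":40,"z":-36,"yaw":-6},
    {"x":0,"y":68,"z":-61,"yaw":-10},
    {"x":0,"y":96,"z":-87,"yaw":-14},
    {"x":0,"y":124,"z":-112,"yaw":-18},
    {"x":0,"y":152,"z":-138,"yaw":-22},
    {"x":0,"y":180,"z":-163,"yaw":-26},
    {"x":0,"y":206,"z":-187,"yaw":-30},
    {"x":0,"y":230,"z":-208,"yaw":-33},
    {"x":0,"y":247,"z":-224,"yaw":-35},
    {"x":0,"y":256,"z":-232,"yaw":-36},
    {"x":0,"y":256,"z":-232,"yaw":-36},
  ],
)

```text
clock: 7.25
position: [0.5042, 0.0493, 0.1312]
ee_rot: [0.083, 1.57, -0.083]
contact_force: [-0.1, -0.3, -4.0]
grip_width: 0.0155
```

Request:
step_arm(
  series=[
    {"x":0,"y":0,"z":0,"yaw":0},
    {"x":0,"y":0,"z":0,"yaw":0},
    {"x":0,"y":0,"z":0,"yaw":0},
  ],
)

```text
clock: 7.55
position: [0.5047, 0.047, 0.1313]
ee_rot: [0.086, 1.569, -0.086]
contact_force: [0.2, 0.5, -4.4]
grip_width: 0.0153
```

Run:
```python
from h import *
s=get_state();print(s['clock'],s['position'],s['contact_force'],s['ft_torque'],s['grip_width'],s['dq'].round(4)); M=R.from_rotvec(s['ee_rot']).as_matrix();print(M.round(4)); snap('wrist','w6'); snap('top','t6')
p=cv2.imread('pics/t6.png'); cv2.imwrite('pics/t6b.png',cv2.resize(p[180:290,200:350],None,fx=5,fy=5,interpolation=cv2.INTER_CUBIC))
```

```text
7.55 [0.50469052 0.04704198 0.13126754] [ 0.24181592  0.52971904 -4.39141637] [-0.06054769 -0.01769131 -0.03496774] 0.015326328925906949 [ 0.003  -0.0004 -0.0012  0.0003  0.0006 -0.0011]
[[-1.000e-04  1.097e-01  9.940e-01]
 [-1.000e-04  9.940e-01 -1.097e-01]
 [-1.000e+00 -1.000e-04 -1.000e-04]]
```

View pics/w6.png

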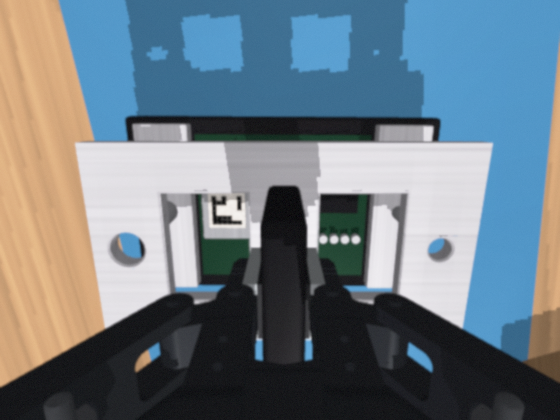

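View pics/t6b.png

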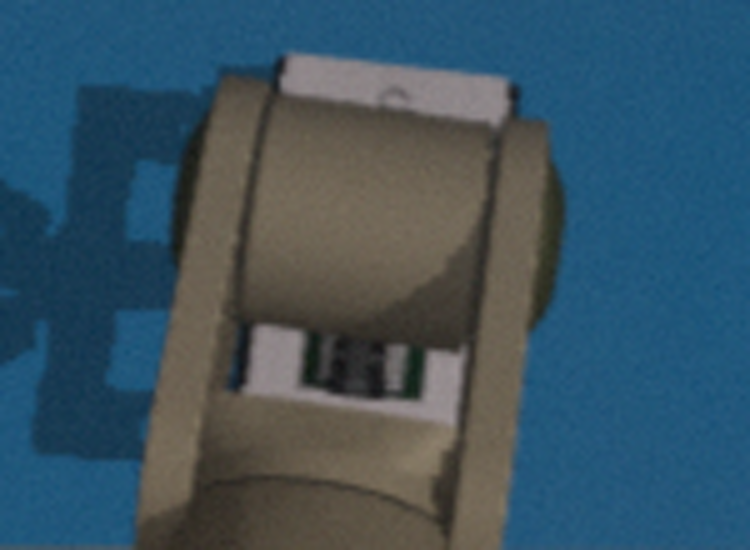

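Run:
```python
from h import *
p=cv2.imread('pics/w6.png'); cv2.imwrite('pics/w6b.png',cv2.resize(p[105:245,110:460],None,fx=2.2,fy=4,interpolation=cv2.INTER_CUBIC))
```

```text
(no output)
```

View pics/w6b.png

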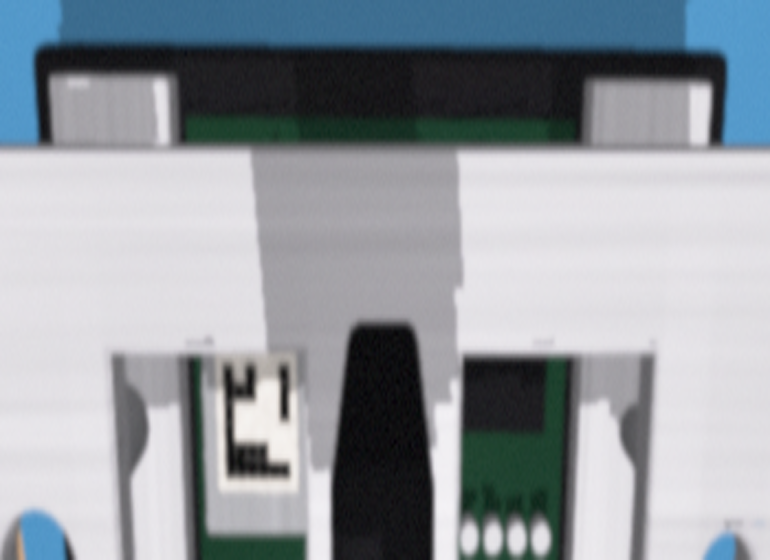

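The rail corners are at (49,74) and (712,80) in the crop, and the label spans columns 216–302 with its lower edge at row 492.

Run:
```python
from h import *
f=lambda x,y,h=.044: ray('w6',110+(x+.5)/2.2-.5,105+(y+.5)/4-.5,h)[:2]
a,b=f(49,74),f(712,80); d=b-a; L=np.hypot(*d); ang=np.arctan2(d[1],d[0]); print(L,np.degrees(ang))
for g in (ang,np.radians(-6.3)):
  print((a+b)/2-.06*np.array([-np.sin(g),np.cos(g)]))
l=f(259,492,.041); g=np.radians(-6.3); u=np.array([np.cos(g),np.sin(g)]); n=np.array([-u[1],u[0]])
print('seat by label',l+.013*n+.04*u)
s=get_state();print(s['position'])
```

```text
0.19859139124526087 -6.591881351856048
[0.50429746 0.04831394]
[0.50460119 0.04827963]
seat by label [0.50438906 0.04802667]
[0.50468774 0.04727405 0.13130167]
```

Request:
step_arm(
  series=[
    {"x":8,"y":0.7,"z":-0.6,"yaw":0},
    {"x":18,"y":0.7,"z":-0.6,"yaw":0},
    {"x":28,"y":0.7,"z":-0.6,"yaw":0},
    {"x":33,"y":0.7,"z":-0.6,"yaw":0},
    {"x":37,"y":0.7,"z":-0.6,"yaw":0},
    {"x":40,"y":0.7,"z":-0.6,"yaw":0},
    {"x":43,"y":0.7,"z":-0.6,"yaw":0},
    {"x":46,"y":0.7,"z":-0.6,"yaw":0},
    {"x":46,"y":0.7,"z":-0.6,"yaw":0},
    {"x":46,"y":0.7,"z":-0.6,"yaw":0},
  ],
)

```text
clock: 8.65
position: [0.5042, 0.0486, 0.0854]
ee_rot: [0.085, 1.569, -0.085]
contact_force: [-0.7, -0.3, -3.9]
grip_width: 0.0152
```

Run:
```python
from h import *
s=get_state();print(s['clock'],s['position'],s['contact_force'],s['ft_torque'],s['grip_width'],s['dq'].round(4)); M=R.from_rotvec(s['ee_rot']).as_matrix();print(M.round(4)); snap('wrist','w7')
```

```text
8.65 [0.50415299 0.04864838 0.08540843] [-0.69825013 -0.34311842 -3.89073078] [-0.00536283 -0.04303374 -0.07120013] 0.015171100857673748 [-0.0025 -0.0032 -0.0025 -0.0005  0.0002  0.0001]
[[ 2.000e-04  1.082e-01  9.941e-01]
 [-0.000e+00  9.941e-01 -1.082e-01]
 [-1.000e+00  0.000e+00  2.000e-04]]
```

View pics/w7.png

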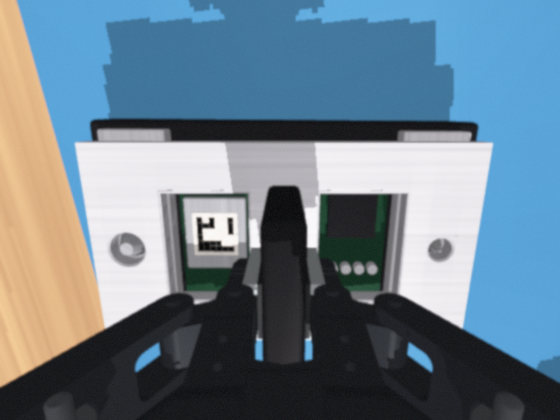

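Both pins show inside their holes, at (128,249) and (440,249), with no contact force. I'll lower the last 10 mm slowly.

Request:
step_arm(
  series=[
    {"x":2,"y":0,"z":0,"yaw":0},
    {"x":4,"y":0,"z":0,"yaw":0},
    {"x":6,"y":0,"z":0,"yaw":0},
    {"x":8,"y":0,"z":0,"yaw":0},
    {"x":9,"y":0,"z":0,"yaw":0},
    {"x":9.5,"y":0,"z":0,"yaw":0},
    {"x":9.5,"y":0,"z":0,"yaw":0},
    {"x":9.5,"y":0,"z":0,"yaw":0},
  ],
)

```text
clock: 9.5
position: [0.5042, 0.0486, 0.0759]
ee_rot: [0.085, 1.569, -0.085]
contact_force: [0.0, -0.6, -3.4]
grip_width: 0.0154
```

Run:
```python
from h import *
s=get_state();print(s['clock'],s['position'],s['contact_force'],s['ft_torque'],s['grip_width'],s['dq'].round(4))
```

```text
9.5 [0.50415125 0.04863147 0.07586753] [ 0.01809777 -0.55135961 -3.41149746] [ 0.01475595 -0.03574552  0.04209901] 0.015440631366303078 [ 0.0005 -0.0026  0.0011  0.0001 -0.0017  0.0008]
```

Nearly seated and still free. Pressing down another millimetre or so.

Request:
step_arm(
  series=[
    {"x":0.5,"y":0,"z":0,"yaw":0},
    {"x":1,"y":0,"z":0,"yaw":0},
    {"x":1,"y":0,"z":0,"yaw":0},
    {"x":1,"y":0,"z":0,"yaw":0},
  ],
)

```text
clock: 9.9
position: [0.5042, 0.0486, 0.0754]
ee_rot: [0.085, 1.568, -0.085]
contact_force: [-2.7, 0.1, 5.2]
grip_width: 0.0155
```

Contact force has risen to +5 N, so the plate is on the rails. Releasing.

Request:
step_arm(
  series=[
    {"x":0,"y":0,"z":0,"yaw":0},
    {"x":0,"y":0,"z":0,"yaw":0},
    {"x":0,"y":0,"z":0,"yaw":0},
    {"x":0,"y":0,"z":0,"yaw":0},
    {"x":0,"y":0,"z":0,"yaw":0},
    {"x":0,"y":0,"z":0,"yaw":0},
  ],
  claw=60,
)

```text
clock: 10.5
position: [0.5041, 0.0487, 0.0748]
ee_rot: [0.085, 1.569, -0.085]
contact_force: [0.0, 0.6, 0.7]
grip_width: 0.0596
```

Request:
step_arm(
  series=[
    {"x":-15,"y":0,"z":0,"yaw":0},
    {"x":-40,"y":0,"z":0,"yaw":0},
    {"x":-75,"y":0,"z":0,"yaw":0},
    {"x":-110,"y":0,"z":0,"yaw":0},
    {"x":-130,"y":0,"z":0,"yaw":0},
    {"x":-130,"y":0,"z":0,"yaw":0},
    {"x":-130,"y":0,"z":0,"yaw":0},
  ],
)

```text
clock: 11.2
position: [0.5039, 0.0487, 0.2044]
ee_rot: [0.085, 1.569, -0.085]
contact_force: [-0.0, 0.2, -1.2]
grip_width: 0.0598
```

Run:
```python
from h import *
s=get_state();print(s['clock'],s['position'],s['contact_force'],s['grip_width'],R.from_rotvec(s['ee_rot']).as_matrix().round(4)); snap('wrist','w8')
```

```text
11.2 [0.50385164 0.04868155 0.20440101] [-0.01451691  0.20926961 -1.23180672] 0.05982650740928512 [[-3.000e-04  1.082e-01  9.941e-01]
 [ 0.000e+00  9.941e-01 -1.082e-01]
 [-1.000e+00  0.000e+00 -3.000e-04]]
```

View pics/w8.png

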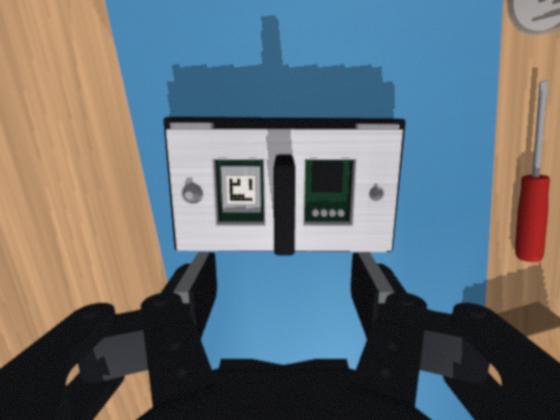

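The plate is seated, with pins showing through at (192,193) and (376,193). I'll check flatness by depth and move over to the reader.

Request:
step_arm(
  series=[
    {"x":-20,"y":30,"z":-6,"yaw":-3},
    {"x":-40,"y":75,"z":-14,"yaw":-6},
    {"x":-46,"y":122,"z":-23,"yaw":-9},
    {"x":-46,"y":168,"z":-31,"yaw":-12},
    {"x":-46,"y":215,"z":-40,"yaw":-15},
    {"x":-46,"y":250,"z":-46,"yaw":-18},
    {"x":-46,"y":260,"z":-47,"yaw":-18},
    {"x":-46,"y":260,"z":-47,"yaw":-18},
    {"x":-46,"y":260,"z":-47,"yaw":-18},
    {"x":-46,"y":260,"z":-47,"yaw":-18},
  ],
)

```text
clock: 12.25
position: [0.4858, 0.3108, 0.2506]
ee_rot: [-0.16, 1.565, 0.16]
contact_force: [-0.2, -0.2, -0.3]
grip_width: 0.0605
```

Run:
```python
from h import *
s=get_state();print(s['clock'],s['position'],s['dq'].round(3),R.from_rotvec(s['ee_rot']).as_matrix().round(4)); snap('wrist','w9')
p,W=cloud('w8')
for u,v in [(180,150),(185,235),(390,150),(385,235),(180,160),(270,140),(330,140),(230,240),(330,240)]: print(u,v,np.nanmean(W[v-2:v+3,u-2:u+3].reshape(-1,3),0).round(4))
f=lambda u,v,h=.054: ray('w8',u,v,h)[:2]
C=[f(167,129),f(404,129),f(394,250),f(176,250)];m=np.mean(C,0);d=C[1]-C[0]+C[2]-C[3];print(m,np.degrees(np.arctan2(d[1],d[0])))
```

```text
12.25 [0.48583994 0.31082063 0.25059027] [ 0.001 -0.004 -0.005  0.002 -0.001 -0.001] [[-5.000e-04 -2.021e-01  9.794e-01]
 [-4.000e-04  9.794e-01  2.021e-01]
 [-1.000e+00 -3.000e-04 -6.000e-04]]
180 150 [0.4198 0.0954 0.0534]
185 235 [0.4096 0.0183 0.0534]
390 150 [0.5993 0.0758 0.0532]
385 235 [ 0.5929 -0.0017  0.053 ]
180 160 [0.4181 0.0869 0.0532]
270 140 [0.4977 0.0954 0.0533]
330 140 [0.5486 0.0898 0.0533]
230 240 [0.4501 0.009  0.0534]
330 240 [ 0.5421 -0.001   0.0534]
[0.50569604 0.0484573 ] -6.219175966604131
```

View pics/w9.png

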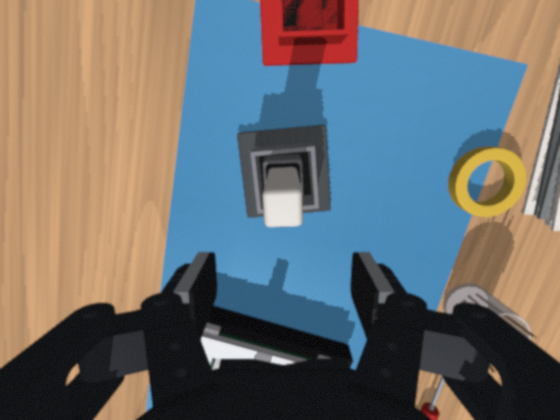

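The plate's top is flat at 53.3 ± 0.2 mm, which is level. The reader's top is around (283,210), with the stand behind it. Enlarging.

Run:
```python
from h import *
p=cv2.imread('pics/w9.png'); cv2.imwrite('pics/w9b.png',cv2.resize(p[115:240,225:345],None,fx=4.6,fy=4.6,interpolation=cv2.INTER_CUBIC))
```

```text
(no output)
```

View pics/w9b.png

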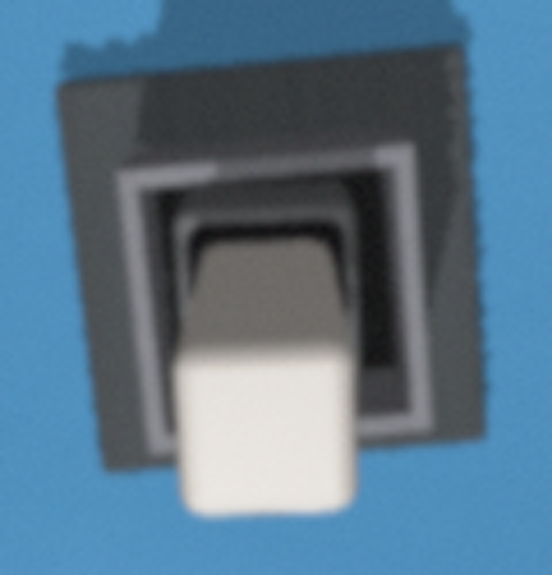

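The reader's top corners are at crop (176,360), (356,350), (354,512) and (184,516). The rim's outer corners are at (119,172), (413,146), (432,430) and (152,454).

Run:
```python
from h import *
def an(C):
  for i in range(4):
    d=C[(i+1)%4]-C[i]; print('  ',np.hypot(*d).round(4),np.degrees(np.arctan2(d[1],d[0])).round(1))
  return np.mean(C,0)
f=lambda x,y,h: ray('w9',225+(x+.5)/4.6-.5,115+(y+.5)/4.6-.5,h)[:2]
rd=an([f(176,360,.165),f(356,350,.165),f(354,512,.165),f(184,516,.165)])
rim=an([f(119,172,.055),f(413,146,.055),f(432,430,.055),f(152,454,.055)])
ft=an([f(58,85,.01),f(462,44,.01),f(486,436,.01),f(104,470,.01)])
print(rd,rim,ft)
s=get_state();M=R.from_rotvec(s['ee_rot']).as_matrix();print((M.T@(np.r_[rd,.14]-s['position'])*1000).round(1))
```

```text
0.0271 14.9
   0.0256 -78.2
   0.0263 -166.9
   0.0248 103.6
   0.0635 16.7
   0.0636 -73.1
   0.0636 -163.2
   0.0638 106.9
   0.0974 17.3
   0.098 -72.9
   0.0985 -163.0
   0.0974 106.5
[0.48506394 0.31374626] [0.4875184  0.31279715] [0.48714679 0.31358151]
[110.8   3.   -0.2]
```

Request:
step_arm(
  series=[
    {"x":20,"y":2,"z":0,"yaw":-1.5},
    {"x":50,"y":3,"z":0,"yaw":-1.5},
    {"x":80,"y":3,"z":0,"yaw":-1.5},
    {"x":105,"y":3,"z":0,"yaw":-1.5},
    {"x":122,"y":3,"z":0,"yaw":-1.5},
    {"x":130,"y":3,"z":0,"yaw":-1.5},
    {"x":130,"y":3,"z":0,"yaw":-1.5},
    {"x":130,"y":3,"z":0,"yaw":-1.5},
    {"x":130,"y":3,"z":0,"yaw":-1.5},
  ],
)

```text
clock: 13.2
position: [0.4854, 0.3152, 0.1219]
ee_rot: [-0.181, 1.561, 0.182]
contact_force: [0.2, 0.4, -0.5]
grip_width: 0.0601
```

Request:
step_arm(
  series=[
    {"x":0,"y":0,"z":0,"yaw":0},
    {"x":0,"y":0,"z":0,"yaw":0},
    {"x":0,"y":0,"z":0,"yaw":0},
    {"x":0,"y":0,"z":0,"yaw":0},
    {"x":0,"y":0,"z":0,"yaw":0},
    {"x":0,"y":0,"z":0,"yaw":0},
    {"x":0,"y":0,"z":0,"yaw":0},
    {"x":0,"y":0,"z":0,"yaw":0},
  ],
  claw=15,
  squeeze=45,
)

```text
clock: 14.0
position: [0.485, 0.3152, 0.1213]
ee_rot: [-0.182, 1.563, 0.182]
contact_force: [-0.9, -1.2, 6.0]
grip_width: 0.0277
```

Run:
```python
from h import *
s=get_state();print(s['clock'],s['position'],s['contact_force'],s['grip_width'],R.from_rotvec(s['ee_rot']).as_matrix().round(4)); snap('wrist','w10')
```

```text
14.0 [0.48497509 0.31523958 0.12131528] [-0.86231335 -1.22239596  5.9786681 ] 0.02772315118327372 [[ 6.000e-04 -2.299e-01  9.732e-01]
 [ 3.000e-04  9.732e-01  2.299e-01]
 [-1.000e+00  2.000e-04  6.000e-04]]
```

View pics/w10.png

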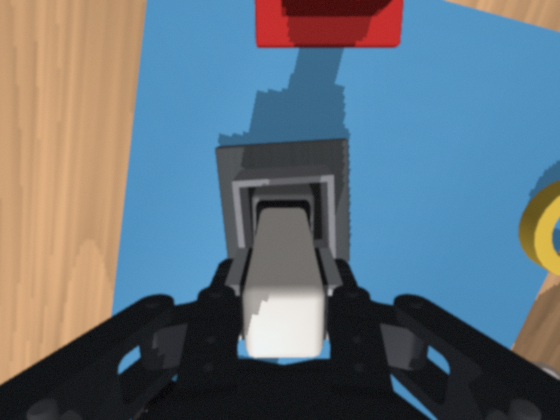

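Gripped, with the reader between the pads at (285,290). Lifting straight up.

Request:
step_arm(
  series=[
    {"x":-8,"y":0,"z":0,"yaw":0},
    {"x":-23,"y":0,"z":0,"yaw":0},
    {"x":-43,"y":0,"z":0,"yaw":0},
    {"x":-63,"y":0,"z":0,"yaw":0},
    {"x":-83,"y":0,"z":0,"yaw":0},
    {"x":-100,"y":0,"z":0,"yaw":0},
    {"x":-111,"y":0,"z":0,"yaw":0},
    {"x":-115,"y":0,"z":0,"yaw":0},
    {"x":-115,"y":0,"z":0,"yaw":0},
    {"x":-115,"y":0,"z":0,"yaw":0},
  ],
)

```text
clock: 15.05
position: [0.4846, 0.315, 0.2349]
ee_rot: [-0.182, 1.565, 0.182]
contact_force: [0.6, -1.3, -2.1]
grip_width: 0.0278
```

Run:
```python
from h import *
s=get_state();print(s['clock'],s['position'],s['contact_force'],s['ft_torque'],s['grip_width']); snap('scene','s11'); snap('wrist','w11')
p=cv2.imread('pics/s11.png'); q=cv2.imread('pics/w11.png'); cv2.imwrite('pics/s11b.png',np.hstack([cv2.resize(p[80:230,220:350],None,fx=3,fy=3),cv2.resize(q,(400,450))]))
```

```text
15.05 [0.4846308  0.31498577 0.23489507] [ 0.63107838 -1.26625573 -2.13219302] [-0.00250151  0.03323467  0.04942361] 0.027796719569573868
```

View pics/s11b.png

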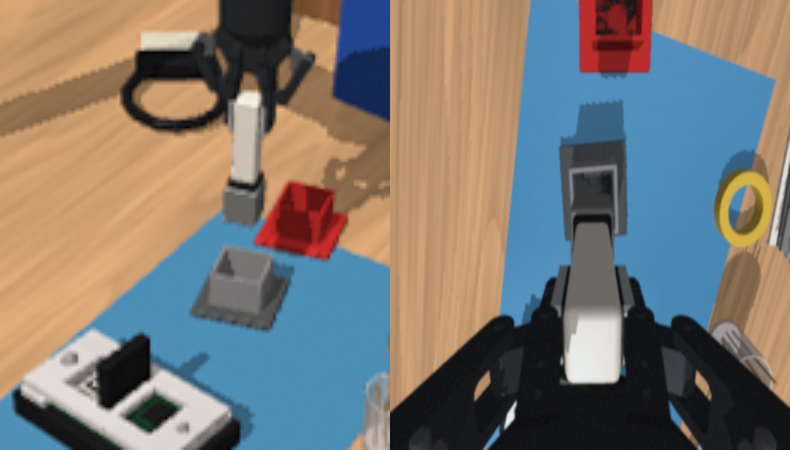

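The reader hangs upright in the gripper and clear of its stand. Moving it over the label.

Request:
step_arm(
  series=[
    {"x":0,"y":-15,"z":-5,"yaw":0},
    {"x":0,"y":-42,"z":-14,"yaw":0},
    {"x":0,"y":-70,"z":-23,"yaw":0},
    {"x":0,"y":-98,"z":-32,"yaw":0},
    {"x":0,"y":-126,"z":-41,"yaw":0},
    {"x":0,"y":-154,"z":-50,"yaw":0},
    {"x":0,"y":-182,"z":-59,"yaw":0},
    {"x":0,"y":-208,"z":-68,"yaw":0},
    {"x":0,"y":-230,"z":-75,"yaw":0},
    {"x":0,"y":-244,"z":-79,"yaw":0},
    {"x":0,"y":-249,"z":-80,"yaw":0},
    {"x":0,"y":-249,"z":-80,"yaw":0},
  ],
)

```text
clock: 16.35
position: [0.464, 0.0538, 0.2357]
ee_rot: [-0.181, 1.563, 0.181]
contact_force: [-0.5, -0.2, -2.2]
grip_width: 0.0272
```

Run:
```python
from h import *
s=get_state();print(s['clock'],s['position'],s['dq'].round(3)); snap('scene','s12'); snap('wrist','w12')
p=cv2.imread('pics/s12.png'); q=cv2.imread('pics/w12.png'); cv2.imwrite('pics/s12b.png',np.hstack([cv2.resize(p[100:250,200:330],None,fx=3,fy=3),cv2.resize(q,(400,450))]))
```

```text
16.35 [0.46404462 0.05382669 0.23572647] [ 0.03   0.004 -0.005  0.008  0.002  0.013]
```

View pics/s12b.png

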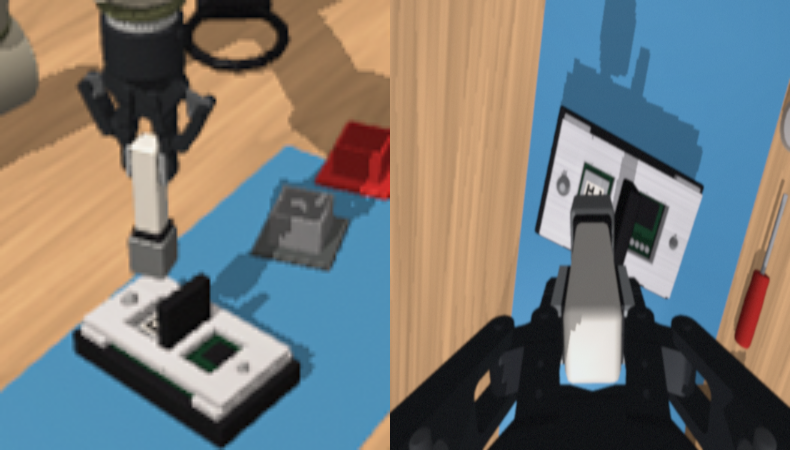

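The reader is upright above the label on the plate's thick-pin side. Holding still for over 2 s.

Request:
step_arm(
  series=[
    {"x":0,"y":0,"z":0,"yaw":0},
    {"x":0,"y":0,"z":0,"yaw":0},
    {"x":0,"y":0,"z":0,"yaw":0},
    {"x":0,"y":0,"z":0,"yaw":0},
    {"x":0,"y":0,"z":0,"yaw":0},
    {"x":0,"y":0,"z":0,"yaw":0},
    {"x":0,"y":0,"z":0,"yaw":0},
    {"x":0,"y":0,"z":0,"yaw":0},
    {"x":0,"y":0,"z":0,"yaw":0},
    {"x":0,"y":0,"z":0,"yaw":0},
    {"x":0,"y":0,"z":0,"yaw":0},
    {"x":0,"y":0,"z":0,"yaw":0},
  ],
)

```text
clock: 17.65
position: [0.4643, 0.0544, 0.2358]
ee_rot: [-0.182, 1.563, 0.182]
contact_force: [-0.1, -0.6, -2.5]
grip_width: 0.0275
```

Run:
```python
from h import *
s=get_state();print(s['clock'],s['position'],s['dq'].round(3))
M=R.from_rotvec(s['ee_rot']).as_matrix()
snap('scene','s13')
p,W=cloud('s13')
# points of reader: near tcp xy
P=W.reshape(-1,3); m=(abs(P[:,0]-.464)<.035)&(abs(P[:,1]-.053)<.035)&(P[:,2]>.12)&(P[:,2]<.225)
Q=P[m]
for a in np.arange(.12,.225,.015):
  q=Q[(Q[:,2]>=a)&(Q[:,2]<a+.015)]
  if len(q): print(round(a,3),len(q),q.min(0).round(4),q.max(0).round(4))
print('label',ray('s13',0,0,0)[:1])
```

```text
17.65 [0.46426029 0.05443628 0.23582295] [-0.001 -0.    -0.     0.001 -0.001 -0.001]
0.12 32 [0.4487 0.0282 0.1249] [0.4855 0.0677 0.1347]
0.135 64 [0.4484 0.0271 0.1352] [0.4875 0.0678 0.1499]
0.15 62 [0.4498 0.025  0.1501] [0.4869 0.0691 0.1648]
0.165 81 [0.4505 0.0289 0.1655] [0.4864 0.0743 0.18  ]
0.18 50 [0.4534 0.0324 0.1801] [0.4836 0.0689 0.195 ]
0.195 44 [0.4559 0.0327 0.1956] [0.4795 0.0628 0.21  ]
0.21 43 [0.4561 0.033  0.21  ] [0.48   0.0625 0.2249]
label [-2.75440145]
```

Depth shows the head's bottom at z ≈ 0.125 (about 84 mm above the label) and centred near (0.462, 0.052), against the label at (0.4646, 0.053). I'll hold a little longer.

Request:
step_arm(
  series=[
    {"x":0,"y":0,"z":0,"yaw":0},
    {"x":0,"y":0,"z":0,"yaw":0},
    {"x":0,"y":0,"z":0,"yaw":0},
    {"x":0,"y":0,"z":0,"yaw":0},
    {"x":0,"y":0,"z":0,"yaw":0},
    {"x":0,"y":0,"z":0,"yaw":0},
    {"x":0,"y":0,"z":0,"yaw":0},
    {"x":0,"y":0,"z":0,"yaw":0},
    {"x":0,"y":0,"z":0,"yaw":0},
    {"x":0,"y":0,"z":0,"yaw":0},
    {"x":0,"y":0,"z":0,"yaw":0},
    {"x":0,"y":0,"z":0,"yaw":0},
  ],
)

```text
clock: 18.9
position: [0.4643, 0.0544, 0.2358]
ee_rot: [-0.182, 1.563, 0.182]
contact_force: [0.3, -0.7, -2.2]
grip_width: 0.0276
```

Request:
step_arm(
  series=[
    {"x":0,"y":15,"z":5,"yaw":0},
    {"x":0,"y":42,"z":14,"yaw":0},
    {"x":0,"y":70,"z":23,"yaw":0},
    {"x":0,"y":98,"z":32,"yaw":-1},
    {"x":0,"y":126,"z":42,"yaw":-2},
    {"x":0,"y":154,"z":51,"yaw":-3},
    {"x":0,"y":182,"z":60,"yaw":-3.6},
    {"x":0,"y":208,"z":69,"yaw":-3.6},
    {"x":0,"y":230,"z":77,"yaw":-3.6},
    {"x":0,"y":243,"z":81,"yaw":-3.6},
    {"x":0,"y":248,"z":82,"yaw":-3.6},
    {"x":0,"y":248,"z":82,"yaw":-3.6},
  ],
)

```text
clock: 20.1
position: [0.487, 0.3146, 0.2356]
ee_rot: [-0.232, 1.559, 0.231]
contact_force: [-0.2, -0.4, -2.3]
grip_width: 0.0276
```

Request:
step_arm(
  series=[
    {"x":0,"y":0,"z":0,"yaw":0},
    {"x":0,"y":0,"z":0,"yaw":0},
    {"x":0,"y":0,"z":0,"yaw":0},
    {"x":0,"y":0,"z":0,"yaw":0},
  ],
)

```text
clock: 20.5
position: [0.4872, 0.3142, 0.236]
ee_rot: [-0.231, 1.558, 0.231]
contact_force: [0.9, -0.3, -1.8]
grip_width: 0.0273
```

Run:
```python
from h import *
s=get_state();print(s['clock'],s['position'],s['dq'].round(3),R.from_rotvec(s['ee_rot']).as_matrix().round(4)); snap('scene','s14'); snap('wrist','w14')
p=cv2.imread('pics/s14.png'); q=cv2.imread('pics/w14.png'); cv2.imwrite('pics/s14b.png',np.hstack([cv2.resize(p[80:230,220:350],None,fx=3,fy=3),cv2.resize(q,(400,450))]))
p,W=cloud('s14'); x,y=s['position'][:2]
P=W.reshape(-1,3); m=(abs(P[:,0]-x)<.035)&(abs(P[:,1]-y)<.035)&(P[:,2]>.10)&(P[:,2]<.225)
Q=P[m]
for a in np.arange(.12,.225,.015):
  q=Q[(Q[:,2]>=a)&(Q[:,2]<a+.015)]
  if len(q): print(round(a,3),len(q),q.min(0).round(4),q.max(0).round(4))
```

```text
20.5 [0.48715029 0.31423056 0.23596268] [ 0.005  0.    -0.002 -0.     0.     0.001] [[ 1.000e-04 -2.899e-01  9.570e-01]
 [ 0.000e+00  9.570e-01  2.899e-01]
 [-1.000e+00 -0.000e+00  1.000e-04]]
0.12 26 [0.4736 0.286  0.1257] [0.5094 0.3219 0.1346]
0.135 52 [0.4724 0.2844 0.1357] [0.5107 0.3299 0.1499]
0.15 50 [0.4729 0.2862 0.1504] [0.5088 0.3335 0.1646]
0.165 60 [0.473  0.2872 0.1653] [0.5106 0.3317 0.1798]
0.18 40 [0.4751 0.2908 0.1801] [0.5028 0.3279 0.1945]
0.195 33 [0.4782 0.293  0.1951] [0.5038 0.3141 0.2096]
0.21 41 [0.4777 0.2912 0.2101] [0.5029 0.3246 0.2249]
```

View pics/s14b.png

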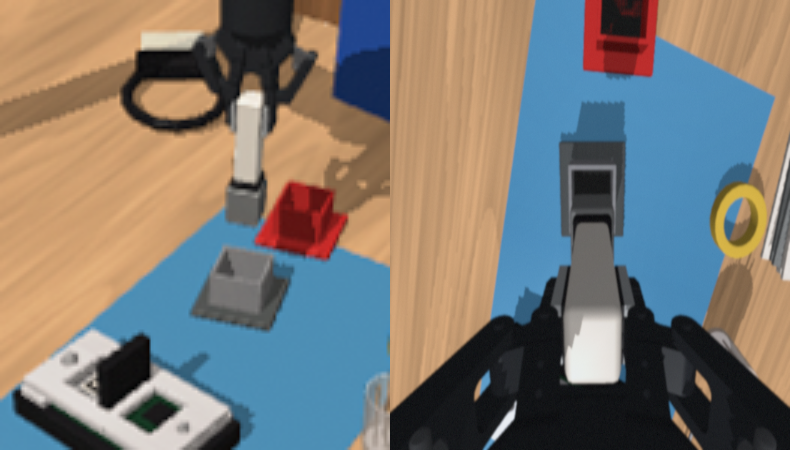

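The reader is upright above the dark stand, squared to the pocket. Lowering.

Request:
step_arm(
  series=[
    {"x":15,"y":0,"z":0,"yaw":0},
    {"x":35,"y":0,"z":0,"yaw":0},
    {"x":52,"y":0,"z":0,"yaw":0},
    {"x":64,"y":0,"z":0,"yaw":0},
    {"x":74,"y":0,"z":0,"yaw":0},
    {"x":84,"y":0,"z":0,"yaw":0},
    {"x":94,"y":0,"z":0,"yaw":0},
    {"x":102,"y":0,"z":0,"yaw":0},
    {"x":108,"y":0,"z":0,"yaw":0},
    {"x":111,"y":0,"z":0,"yaw":0},
    {"x":111,"y":0,"z":0,"yaw":0},
    {"x":111,"y":0,"z":0,"yaw":0},
  ],
)

```text
clock: 21.8
position: [0.4873, 0.3147, 0.1252]
ee_rot: [-0.231, 1.558, 0.231]
contact_force: [0.9, 0.2, -2.1]
grip_width: 0.0277
```

Request:
step_arm(
  series=[
    {"x":1,"y":0,"z":0,"yaw":0},
    {"x":2,"y":0,"z":0,"yaw":0},
    {"x":3,"y":0,"z":0,"yaw":0},
    {"x":3.5,"y":0,"z":0,"yaw":0},
    {"x":3.5,"y":0,"z":0,"yaw":0},
    {"x":3.5,"y":0,"z":0,"yaw":0},
  ],
)

```text
clock: 22.4
position: [0.4871, 0.3147, 0.1214]
ee_rot: [-0.231, 1.558, 0.231]
contact_force: [-0.8, -0.4, -1.2]
grip_width: 0.0276
```

Request:
step_arm(
  series=[
    {"x":0.5,"y":0,"z":0,"yaw":0},
    {"x":1,"y":0,"z":0,"yaw":0},
    {"x":1,"y":0,"z":0,"yaw":0},
    {"x":1,"y":0,"z":0,"yaw":0},
  ],
)

```text
clock: 22.8
position: [0.4871, 0.3147, 0.1213]
ee_rot: [-0.231, 1.557, 0.232]
contact_force: [-2.3, -1.1, 6.7]
grip_width: 0.0274
```

The foot is on the floor (+6.7 N at the same TCP height as at pick-up). Releasing and backing off.

Request:
step_arm(
  series=[
    {"x":0,"y":0,"z":0,"yaw":0},
    {"x":0,"y":0,"z":0,"yaw":0},
    {"x":0,"y":0,"z":0,"yaw":0},
    {"x":0,"y":0,"z":0,"yaw":0},
    {"x":0,"y":0,"z":0,"yaw":0},
    {"x":0,"y":0,"z":0,"yaw":0},
  ],
  claw=60,
)

```text
clock: 23.4
position: [0.4871, 0.3146, 0.1203]
ee_rot: [-0.231, 1.558, 0.231]
contact_force: [-0.4, 0.5, -0.8]
grip_width: 0.0599
```

Request:
step_arm(
  series=[
    {"x":-15,"y":0,"z":0,"yaw":0},
    {"x":-40,"y":0,"z":0,"yaw":0},
    {"x":-75,"y":0,"z":0,"yaw":0},
    {"x":-110,"y":0,"z":0,"yaw":0},
    {"x":-125,"y":0,"z":0,"yaw":0},
    {"x":-130,"y":0,"z":0,"yaw":0},
    {"x":-130,"y":0,"z":0,"yaw":0},
    {"x":-130,"y":0,"z":0,"yaw":0},
  ],
)

```text
clock: 24.2
position: [0.4867, 0.3145, 0.249]
ee_rot: [-0.232, 1.561, 0.231]
contact_force: [-0.0, -0.2, 1.5]
grip_width: 0.0598
```

Run:
```python
from h import *
s=get_state();print(s['clock'],s['position'],s['contact_force']); snap('scene','s15'); snap('wrist','w15')
p=cv2.imread('pics/s15.png'); q=cv2.imread('pics/w15.png'); cv2.imwrite('pics/s15b.png',np.hstack([cv2.resize(p[130:280,200:330],None,fx=3,fy=3),cv2.resize(q,(400,450))]))
p,W=cloud('w15'); P=W.reshape(-1,3); m=(abs(P[:,0]-.487)<.03)&(abs(P[:,1]-.313)<.03)&(P[:,2]>.15)&(P[:,2]<.18); print(m.sum(),np.median(P[m],0))
```

```text
24.2 [0.48671017 0.31445779 0.24898951] [-0.00335775 -0.16830782  1.54778607]
1553 [0.48697731 0.31585298 0.16385308]
```

View pics/s15b.png

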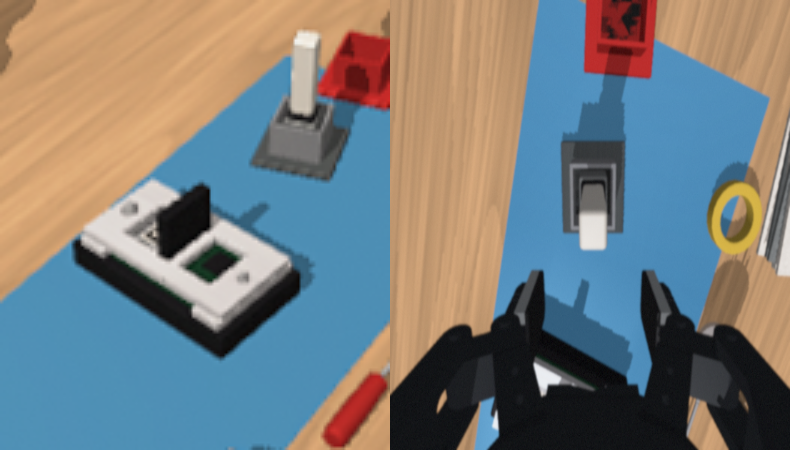

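View pics/s15.png

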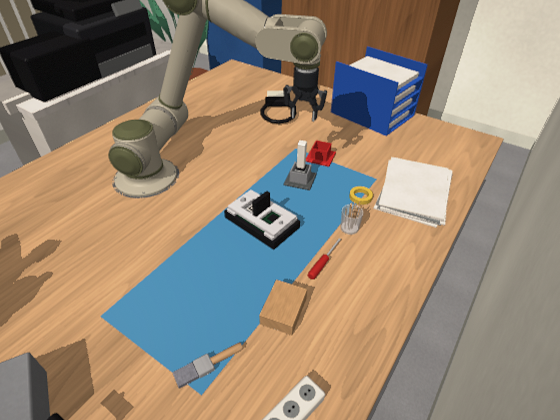

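The reader stands upright in the dark stand: its top is at z 0.164, at (0.487, 0.316). The plate lies flat over both pins, nothing else has moved, and the arm is clear. Handing in.

```bash
python3 -c "
from bench import *
print(hand_in())"
```

```text
the job is handed in; nothing more can be done
None
```

I seated the hold-down plate over both pins, held the reader over the label, put it back in its stand, and handed in at about 24 s of the 72 s allowed. The hand-in reports no verdict, so what follows is my own measurements.

- **Plate:** I lowered it slowly until contact and released it. Its top measured level to about ±0.2 mm, with both pins showing through their holes. The depth camera read about 53.3 mm where a seated plate should be 54 mm, which is within the calibration error.
- **Reader over the label:** I held it upright and still for about 2.6 s, with its window about 84 mm above the label. Its head looked centred within about 3 mm sideways.
- **Reader back in its stand:** The gripper came down to its pick-up height and felt the floor. After release the reader stands upright, with its top at z ≈ 0.164 m and about 3 mm from the pocket's centre.
- **Rest of the bench:** In the last picture the screwdriver, cup, carton, tape and brush look unmoved, and the arm is clear of everything.
- **Checks that failed or disagreed:** One move call was refused, most likely because rows left out x, and I resent it with no effect on the arm. The two cameras differed by about 1 mm and under 1° on the fixture's pose. A plate-corner reading from the wrist camera put the plate's middle about 1 mm off the fixture centre.

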